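# Feed a rack of light-sensitive tubes through the self-closing flap of a dark box

## Robot

A 7-joint arm with a two-finger parallel gripper is mounted at the origin on a cart in front of the work surface, level with it; the furniture and walls round the work are solid. World frame = base frame: x ahead of the robot, y to its left, z up, the work surface at z = 0. Lengths are in m, angles in rad, forces in N, time in s.
With the tool pointing down it reaches from about 0.425 to 0.925 m from the base axis. Payload 6.8 kg.
Tool frame: the origin (TCP) lies at the very end of the fingers, on their centre line; the grasp point (between the pads) lies 19 mm behind it (ctrl.grasp_offset is the distance from the TCP to the grasp point, in m); z points along the fingers, y is the line along which they close (so a half turn about z gives the same grasp; the last joint's range is limited). The gripper opens to 88 mm and grips with 3 to 60 N. Pads are 20 mm wide; open, the fingers measure 115 mm over their backs; the gripper's body (75 mm by 178 mm) begins 61 mm behind the grasp point.
Start: joints at [-1.397, 0.477, 0.022, 1.555, -0.011, 1.109, -0.083], TCP at [0.188, 0.648, 0.223] pointing down, gripper open.
Joint ranges: [-2.96, 2.96], [-0.34, 2.1], [-1.41, 1.46], [0.24, 2.44], [-1.37, 4.51], [0.17, 1.92], [-2.96, 2.96]. Speed limits (rad/s): [2.39, 2.39, 3.14, 3.14, 3.14, 3.14, 3.14].

## Interface

Orientations are given as a rotation vector (axis times angle).
In Python, from plant import ctrl gives the robot as it stands. The module is installed in compiled form; this text tells all that it offers.
- The arm moves only by the tool send_rows, never from a script. Its arguments are lists of equal length, an entry for each row: "offset": the shift along the tool's x, y, z normalised to -1 to 1, where 1 is 600 mm, a list of three; "delta_rot": the turn, a rotation vector about the tool's x, y, z normalised to -1 to 1, where 1 is 60 degrees, a list of three; "fingers": the opening, from 0 (shut) to 1 (fully open). A call has exactly 10 rows; each row shifts and turns the commanded pose from where the row before left it, along the tool's axes as they then stand; what a row does not reach is not made up. A row lasts 1/12 s, in which the tool goes at most 41.7 mm and 7.16 degrees, less where a joint would pass 70% of its speed; a pose out of reach is approached as far as the arm can. A call with a number of a shift or a turn outside -1 to 1 is refused whole. A call with a gripper value outside its range is refused whole. The fingers move at their own pace and stop on an object; "grip_force" is the grip in N (left out, the last holds). Time passes only in rows, so rows that do not move let the fingers close, or fill a call up. It gives the time, the measured TCP pose, the force, the opening and the grip force at its end, in the units of the state.
- ctrl.get_state(): the state, without advancing time (a new reading comes with each control period).
- ctrl.grab_frame(name): name is "scene" or "top" or "wrist"; returns the picture (400x640x3 uint8, blue, green, red); there is no depth.
- ctrl.camera_params(name): a dict with "camera_matrix" (3x3 intrinsics, pixels), "R" (3x3) and "t" (3): a world point X has camera coordinates R X + t; the wrist camera has in their place "hand_eye" (4x4, takes a point from camera to tool coordinates, whose origin is the TCP and whose axes are the flange's). Camera axes: x right, y down, z forward; pixel columns grow to the right and rows downward; lengths in m; the calibration is good to about 2 mm. The wrist camera is an equidistant fisheye: a pixel r from the principal point sees the ray r / f radians off the axis. A picture is of the moment at which its call begins: read the wrist's pose just before it. camera_params takes no time and is no camera call.
- ctrl.close_job(): hands the job in; it is judged then, once.
The state is a dict: "clock": time; "qpos": joint angles; "qvel": joint speeds; "tau": joint torques, N m; "tcp_pos": TCP position; "orientation": TCP orientation; "force": force on the tool from outside, world axes, zero at the start; "torque": the same for the moment, N m; "opening": opening from 0.0 (shut) to 1.0 (fully open); "grip_force": force on a finger pad.
Only numpy, scipy, OpenCV 4.12 (cv2) and the standard library are available. Lean on these libraries where they do the work, as an engineer would, in place of code of your own. Each camera call takes 0.05 s, during which the arm holds its last target. There are 200 camera calls.

## Task

The low rack of microtubes left standing on the dark box's landing deck holds light-sensitive samples and has to go into the dark. Without gripping or lifting it, push it sideways with the fingers until it lies along the fence in front of the hatch, then push it from behind straight in under the flap until it rolls down the roller chute inside, and draw the fingers back out so that the flap falls shut behind it. Push gently, keep the rack upright, and leave everything else where it stands.

Things in the scene. Friction and masses are not known exactly. Their poses are not given: they have to be found in the camera images.
- dark_box: White sheet-metal dark box with a landing deck in front, fixed on the worktop. Origin: on the worktop, in the plane of the front wall, on the feed lane's centre line. Its x points into the box (the feed direction, away from the robot), y left along the front wall, z up. In this frame (mm): level steel deck 60 high, x -185 to 0, y -50 to 168; roof top z 150; box back x 194
- hatch (a point): on the deck's level in the lane's middle, in the plane of the front wall: 60 mm above the dark box's origin, axes as its. The hatch is clear from y -36 mm (flush with the fence) to y +54 mm and 68 mm high; the front wall left of it is closed
- fence (a point): middle of the fence's guiding face at deck level (dark box frame x -90, y -36, z 60 mm). The straight steel fence, 20 mm high, runs along the deck's right edge from x -181 mm to the hatch at x 0; the rack's place is against its left face, parallel to it, origin 33 mm from the face (y -3 mm)
- chute (a point): start of the roller chute behind the flap (dark box frame x 48, y 0, z 60 mm). The floor is level to here, then a track of free-running rollers falls 14 degrees to a rubber buffer at x 178 mm. Once the rack's middle has passed this point (its rear end then 4 mm short of the front wall) it tips on to the chute, rolls to the buffer by itself and rests with its origin near x 120, z 42 mm
- sample_rack: Low green microtube rack with some coloured tube caps: a block 66 mm wide (its x), 105 mm long (its y), 28 mm high, caps to 34 mm, 0.15 to 0.3 kg. Origin: centre of its underside. It starts on the deck left of the lane, its y axis within 0.25 rad of the dark box's -x
- flap (a joint): Flap closing the hatch, hinged at the top: aluminium sheet 87 mm wide, 60 g, stiff lower edge 62 mm below the hinge pin, 10 mm above the deck (a soft wiper hangs below). Pin along y at dark box x -3, z 132 mm. In rad: 0 shut (hanging 0.087 inward of plumb), growing as it swings inward and up, at most 1.4. Opens inward only, at a push of under 1 N, and falls shut by its weight
- tape: roll of cream labelling tape, 117 mm across, 24 mm high, lying on the dark box's roof towards the back; origin under its centre. Bystander
- bottle_tall: white reagent bottle, 50 mm across, 103 mm high, on the worktop right of the dark box; origin under its centre. Bystander
- bottle_small: small white bottle, 24 mm across, 50 mm high, on the worktop right of the landing deck; origin under its centre. Bystander
- dish: closed petri dish, 89 mm across, 15 mm high, on the worktop at the right; origin under its centre. Bystander
- tube: conical tube lying on the worktop at the right, 17 mm across, 114 mm long; origin under its centre. Bystander
- timer: bench timer, 68 x 68 x 21 mm, on the worktop at the left; origin under its centre. Bystander
- pen_3: capped marker pen lying on the worktop at the left, 135 mm long, 17 mm thick; origin under its centre. Bystander
Mind the look-alikes: they are no part of the job. What is shaped like the sample_rack but red is not meant.

How it is judged:
On the way, in this order (a step that is already met when the one before it is completed fails the run):
1. the rack lies along the fence in front of the shut flap (origin within 10 mm of its place against the fence, within 0.12 rad of parallel) (y of sample_rack in the frame of dark_box between -0.013 and 0.007 m and angle between the y axis of sample_rack and the x axis of dark_box, either way round below 0.12 rad and x of sample_rack in the frame of dark_box below -0.045 m and value of joint flap below 0.1 rad), for 0.2 s.
2. the rack goes in under the flap and holds it open (value of joint flap above 0.5 rad and x of sample_rack in the frame of dark_box between 0 and 0.09 m), for 0.1 s.
At the end, for the whole second after the job is handed in: the rack lies upright at rest on the chute inside the dark box (origin 100 to 145 mm behind the front wall, less than 50 mm above the worktop) and the flap is shut (below 0.06 rad) (x of sample_rack in the frame of dark_box between 0.1 and 0.145 m and y of sample_rack in the frame of dark_box between -0.02 and 0.035 m and z of sample_rack in the frame of dark_box below 0.05 m and angle between sample_rack's own z axis and vertical below 0.45 rad and value of joint flap below 0.06 rad and linear speed of sample_rack below 0.02 m/s); the robot touches nothing.
It fails at once if the rack is lifted more than 12 mm off the deck (height (world z) of sample_rack above 0.072 m).
It fails at once if the rack is tipped over (angle between sample_rack's own z axis and vertical above 0.6 rad).
It fails at once if the rack is squeezed or shoved hard (over 30 N from the fingers) (contact force between the fingers and sample_rack above 30 N).
It fails at once if one of the bystanders is moved more than 20 mm (distance of any of tape, bottle_tall, bottle_small, dish, tube, timer, pen_3 from where it was at the start of the episode above 0.02 m).
It also fails if it takes over 54 s, if anything falls off the work surface, if the arm or the gripper's body presses on something with over 40 N, if the wrist force passes 120 N, or if a joint passes its speed limit or range.

## Working session

There is one attempt and no reset: what is moved stays moved. The work goes in short steps, Python scripts to look and compute and a tool call to move; the robot and the scene stay as the last step left them, time stands still between calls to the robot, and variables do not carry over. Pictures are saved under pics/ and viewed, at most 10 in all, crops included, and the job is handed in when it is done.

Besides the shell and the picture viewer there is one more tool, called as name(argument=value, ...) on one line, values as JSON. send_rows: Moves the arm, as the interface text tells. Its arguments: {"type":"object","properties":{"offset":{"type":"array"},"delta_rot":{"type":"array"},"fingers":{"type":"array"},"grip_force":{"type":"number"}},"required":["offset","delta_rot","fingers"]}

```bash
mkdir -p pics; ls; python3 - <<'E'
from plant import ctrl
import cv2,numpy as np
print(ctrl.get_state())
for n in("scene","top"):
    cv2.imwrite(f"pics/{n}0.png",ctrl.grab_frame(n))
for n in("scene","top","wrist"): print(n,ctrl.camera_params(n))
E
```

```text
pics
{'clock': 0.0, 'qpos': array([-1.39710437,  0.47777673,  0.02236544,  1.55642768, -0.01152243,
        1.10928685, -0.08308005]), 'qvel': array([0.00154002, 0.00105313, 0.00114051, 0.00022133, 0.00050375,
       0.00223149, 0.00134499]), 'tau': array([ 3.06152560e-04, -5.82844806e+01,  1.53441086e+00, -2.72609890e+01,
       -5.43568132e-02,  1.68439618e-02,  1.49051411e-04]), 'tcp_pos': array([0.1875611 , 0.6478041 , 0.22170792]), 'orientation': array([-4.41142776e-01, -3.11033632e+00,  2.77341892e-03]), 'force': array([-0.24541979,  0.06158249, -1.0505204 ]), 'torque': array([-0.00962067, -0.02442806, -0.04266526]), 'grip_force': 0.0, 'opening': 1.001986402336027}
scene {'camera_matrix': array([[517.58238719,   0.        , 331.06003771],
       [  0.        , 517.58238719, 201.25687106],
       [  0.        ,   0.        ,   1.        ]]), 'R': array([[ 0.84381116, -0.53660704, -0.00596771],
       [-0.30738796, -0.47419043, -0.82501883],
       [ 0.43988109,  0.6979945 , -0.56507372]]), 't': array([-0.42424779,  0.31722951,  1.28131669])}
top {'camera_matrix': array([[391.457
[... 173 characters left out ...]
6309, -0.01186675],
       [-0.9991246 , -0.01104423, -0.04034931],
       [ 0.04021273,  0.01232166, -0.99911517]]), 't': array([0.08838555, 0.56940794, 1.55997422])}
wrist {'camera_matrix': array([[309.70691629,   0.        , 315.11259654],
       [  0.        , 309.70691629, 196.12588396],
       [  0.        ,   0.        ,   1.        ]]), 'hand_eye': array([[ 6.79249011e-04, -9.56366802e-01, -2.92167896e-01,
         7.96574189e-02],
       [ 9.99999609e-01,  8.15112721e-04, -3.43288916e-04,
         1.46522942e-04],
       [ 5.66459892e-04, -2.92167549e-01,  9.56366981e-01,
        -1.62352956e-01],
       [ 0.00000000e+00,  0.00000000e+00,  0.00000000e+00,
         1.00000000e+00]])}
```

View pics/scene0.png

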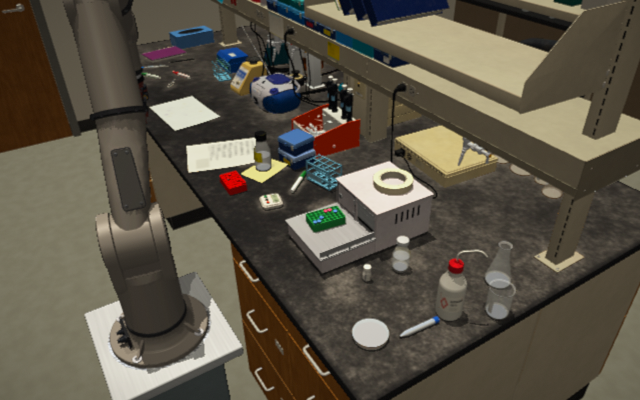

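View pics/top0.png

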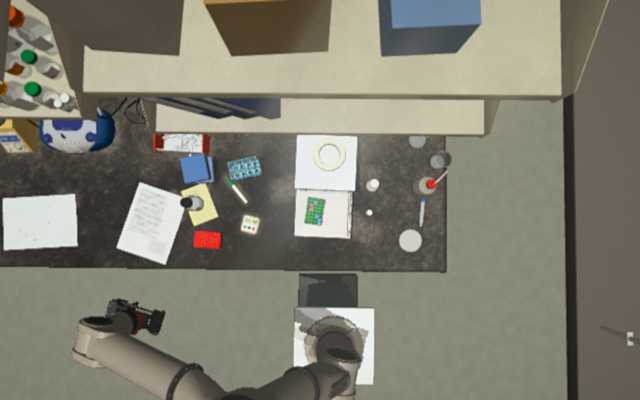

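The scene view has two rack-shaped things. The green one is on the deck (scene 325,218; top 315,211). The red one is on the worktop (scene 233,182; top 207,240). The green one on the deck fits the description, so I'll confirm it in an enlarged crop.

```bash
cat > h.py <<'E'
import numpy as np, cv2
from plant import ctrl
def cast(name,uv,z):
    p=ctrl.camera_params(name);K,R,t=p["camera_matrix"],p["R"],p["t"]
    d=R.T@np.linalg.inv(K)@np.array([uv[0],uv[1],1.]);c=-R.T@t
    return c+d*(z-c[2])/d[2]
def proj(name,X):
    p=ctrl.camera_params(name);q=p["R"]@np.asarray(X)+p["t"];q=p["camera_matrix"]@q
    return q[:2]/q[2]
def green(im):
    h=cv2.cvtColor(im,cv2.COLOR_BGR2HSV)
    return cv2.inRange(h,(45,100,30),(85,255,255))
E
python3 - <<'E'
from h import *
t=cv2.imread("pics/top0.png");s=cv2.imread("pics/scene0.png")
a=cv2.resize(t[125:250,285:385],(400,500),interpolation=cv2.INTER_CUBIC)
b=cv2.resize(s[150:275,280:440][:, :],(400,312),interpolation=cv2.INTER_CUBIC)
c=np.zeros((500,800,3),np.uint8);c[:,:400]=a;c[:312,400:]=b
cv2.imwrite("pics/crop0.png",c)
m=green(t);m[:185]=0;m[240:]=0;m[:,:290]=0;m[:,360:]=0
m=cv2.morphologyEx(m,cv2.MORPH_CLOSE,np.ones((5,5)))
cn=max(cv2.findContours(m,0,2)[0],key=cv2.contourArea)
P=np.array([cast("top",q[0],.088)[:2] for q in cn],np.float32)
print(cv2.minAreaRect(cn),cv2.minAreaRect(P*1000))
E
```

```text
((314.19873046875, 211.2598419189453), (15.000581741333008, 24.119876861572266), 7.594643592834473) ((533.0502319335938, 82.9191665649414), (57.23546600341797, 92.09422302246094), 83.00732421875)
```

View pics/crop0.png

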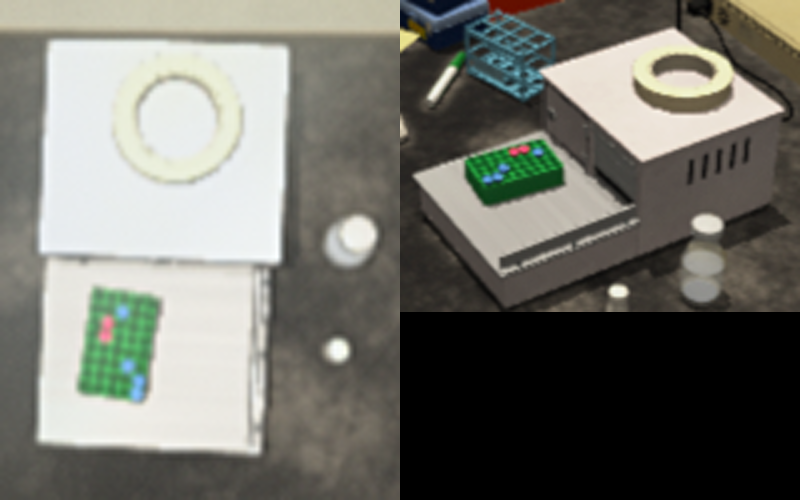

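The green rack sits on the deck (crop 118,345; scene crop 515,170) and is the one meant. The box corners are visible: roof (47,40), (289,45), (281,263), (40,255) and deck front (38,442), (262,454).

```bash
cat >> h.py <<'E'
E
python3 - <<'E'
from h import *
pts=[((47,40),.15,(194,168)),((289,45),.15,(194,-50)),((281,263),.15,(0,-50)),((40,255),.15,(0,168)),((38,442),.06,(-185,168)),((262,454),.06,(-185,-50))]
W=np.array([cast("top",((p[0]+.5)/4-.5+285,(p[1]+.5)/4-.5+125),z)[:2] for p,z,_ in pts]);B=np.array([b for *_,b in pts])/1000
wc,bc=W.mean(0),B.mean(0)
w=(W-wc);b=B-bc
th=np.arctan2((b[:,0]*w[:,1]-b[:,1]*w[:,0]).sum(),(b*w).sum())
R=np.array([[np.cos(th),-np.sin(th)],[np.sin(th),np.cos(th)]]);o=wc-R@bc
print("th",th,"o",o);print((W-(B@R.T+o))*1000)
def box(p):return R.T@(p-o)
print("rack",box(np.array([.53305,.08292])),"ang")
# check with scene
for X in[(-185,168,60),(-185,-50,60),(0,-50,150),(0,168,150),(194,-50,150),(-181,-36,80),(0,-36,80)]:
    X=np.array(X)/1000;wp=np.r_[R@X[:2]+o,X[2]];q=proj("scene",wp);print(X,wp,((q-[280,150]+.5)*2.5-.5+[400,0]).round(), ((proj("top",wp)-[285,125]+.5)*4-.5).round())
# rack, top face corners in both views
for n in("scene","top"):
    im=cv2.imread(f"pics/{n}0.png");m=green(im)
    k=np.zeros_like(m)
    if n=="scene":k[195:240,295:360]=255
    else:k[188:235,295:350]=255
    m=cv2.morphologyEx(m&k,cv2.MORPH_CLOSE,np.ones((5,5)))
    cn=max(cv2.findContours(m,0,2)[0],key=cv2.contourArea);print(n,cv2.boundingRect(cn))
    if n=="scene":
        for v in cv2.approxPolyDP(cn,2,True)[:,0]: print(v, box(cast(n,v,.088)[:2]), box(cast(n,v,.06)[:2]))
    else:
        r=cv2.minAreaRect(np.array([box(cast(n,q[0],.088)[:2])*1000 for q in cn],np.float32)); print(r)
E
```

```text
th -0.02824950708121864 o [ 0.61553384 -0.01343757]
[[-0.31063401  2.56137036]
 [ 3.2066549  -2.53516204]
 [-4.10549441 -2.07806122]
 [-5.26524389  0.90603024]
 [ 4.64894816  0.23280983]
 [ 1.82576925  0.91301283]]
rack [-0.08517262  0.09398931] ang
[-0.185  0.168  0.06 ] [0.43535294 0.15972086 0.06      ] [409. 177.] [ 38. 447.]
[-0.185 -0.05   0.06 ] [ 0.42919536 -0.05819216  0.06      ] [499. 280.] [263. 456.]
[ 0.   -0.05  0.15] [ 0.61412155 -0.06341762  0.15      ] [644. 161.] [279. 259.]
[0.    0.168 0.15 ] [0.62027912 0.1544954  0.15      ] [541.  71.] [ 41. 249.]
[ 0.194 -0.05   0.15 ] [ 0.80804415 -0.0688973   0.15      ] [781. 110.] [286.  48.]
[-0.181 -0.036  0.08 ] [ 0.43358921 -0.04431073  0.08      ] [496. 258.] [250. 452.]
[ 0.    -0.036  0.08 ] [ 0.61451699 -0.04942321  0.08      ] [634. 204.] [257. 263.]
scene (306, 206, 39, 26)
[344 215] [-0.03509659  0.06550865] [-0.01441579  0.0981527 ]
[337 206] [-0.02860481  0.11575582] [-0.00772097  0.14997145]
[331 207] [-0.04678073  0.12066031] [-0.02646537  0.15502934]
[330 212] [-0.062576    0.09999174] [-0.04275467  0.13371432]
[324 212] [-0.07780809  0.10925761] [-0.05846318  0.14327   ]
[322 209] [-0.07516384  0.12571825] [-0.05573623  0.16024548]
[306 214] [-0.12838443  0.128138  ] [-0.1106214   0.16274091]
[307 221] [-0.14249947  0.09612589] [-0.12517791  0.12972756]
[314 231] [-0.14831285  0.04424546] [-0.13117312  0.07622446]
[344 223] [-0.05593079  0.03218843] [-0.03590163  0.06379033]
top (306, 200, 18, 24)
((-85.17239379882812, 93.98847961425781), (57.2354736328125, 92.09424591064453), 84.62590026855469)
```

send_rows(offset=[[0,0,0],[0,0,0],[0,0,0],[0,0,0],[0,0,0],[0,0,0],[0,0,0],[0,0,0],[0,0,0],[0,0,0]], delta_rot=[[0,0,0.115],[0,0,0.115],[0,0,0.115],[0,0,0.115],[0,0,0.115],[0,0,0.115],[0,0,0.115],[0,0,0.115],[0,0,0.115],[0,0,0.115]], fingers=[0.6,0.6,0.6,0.6,0.6,0.6,0.6,0.6,0.6,0.6])

```text
clock: 0.93
tcp_pos: [0.1876, 0.6481, 0.2221]
orientation: [2.132, 2.307, -0.001]
force: [-0.6, -1.2, -0.6]
opening: 0.601
grip_force: 0.0
```

```bash
cat >> h.py <<'E'
from scipy.spatial.transform import Rotation as Ro
TH=-.02825;O=np.array([.6155,-.0134,0]);RB=Ro.from_rotvec([0,0,TH]).as_matrix()
def st(tgt=None,zrot=None):
    """state in box frame; tgt box xyz -> total tool-axis shift /0.6"""
    s=ctrl.get_state();R=Ro.from_rotvec(s["orientation"]).as_matrix();p=s["tcp_pos"]
    print("t %.2f"%s["clock"],"box",(RB.T@(p-O)).round(4),"F",(RB.T@s["force"]).round(1),"op",round(s["opening"],2),"q",s["qpos"].round(2))
    A=RB.T@R;print("toolx",A[:,0].round(3),"tooly",A[:,1].round(3),"tooly ang deg",np.degrees(np.arctan2(A[1,1],A[0,1])).round(2))
    if tgt is not None: print("shift/0.6:",(R.T@(RB@np.array(tgt)+O-p)/.6).round(4))
E
python3 -c "
from h import *
st((-.105,.165,.2))"
```

```text
t 0.93 box [-0.4464  0.6491  0.2221] F [-0.6 -1.3 -0.6] op 0.6 q [-1.58  0.49  0.29  1.57 -0.15  1.11 -1.18]
toolx [-0.107  0.994 -0.001] tooly [ 0.994  0.107 -0.   ] tooly ang deg 6.13
shift/0.6: [-0.863   0.4796  0.0375]
```

send_rows(offset=[[0,0,0],[-0.05,0.035,0],[-0.05,0.035,0],[-0.05,0.035,0],[-0.05,0.035,0],[-0.05,0.035,0],[-0.05,0.035,0],[-0.05,0.035,0],[-0.05,0.035,0],[-0.05,0.035,0]], delta_rot=[[0,0,0.102],[0,0,0],[0,0,0],[0,0,0],[0,0,0],[0,0,0],[0,0,0],[0,0,0],[0,0,0],[0,0,0]], fingers=[0.6,0.6,0.6,0.6,0.6,0.6,0.6,0.6,0.6,0.6])

```text
clock: 1.77
tcp_pos: [0.3712, 0.3725, 0.2225]
orientation: [-2.246, -2.197, 0.001]
force: [1.4, -0.1, 0.4]
opening: 0.599
grip_force: 0.0
```

send_rows(offset=[[-0.045,0.032,0.004],[-0.045,0.032,0.004],[-0.045,0.032,0.004],[-0.045,0.032,0.004],[-0.045,0.032,0.004],[-0.045,0.032,0.004],[-0.045,0.032,0.004],[-0.04,0.03,0.004],[0,0,0],[0,0,0]], delta_rot=[[0,0,0],[0,0,0],[0,0,0],[0,0,0],[0,0,0],[0,0,0],[0,0,0],[0,0,0],[0,0,0],[0,0,0]], fingers=[0.6,0.6,0.6,0.6,0.6,0.6,0.6,0.6,0.6,0.6])

```text
clock: 2.6
tcp_pos: [0.5188, 0.156, 0.2031]
orientation: [2.25, 2.192, -0.002]
force: [-0.6, 0.2, 0.3]
opening: 0.598
grip_force: 0.0
```

```bash
python3 -c "
from h import *
st((-.105,.165,.08))
cv2.imwrite('pics/w1.png',ctrl.grab_frame('wrist'))"
```

```text
t 2.60 box [-0.1015  0.1666  0.2031] F [-0.6  0.2  0.3] op 0.6 q [-0.85  0.3   0.54  1.92 -0.19  0.96 -0.25]
toolx [-0.002  1.    -0.001] tooly [ 1.     0.002 -0.   ] tooly ang deg 0.12
shift/0.6: [-0.0025 -0.0058  0.2052]
```

View pics/w1.png

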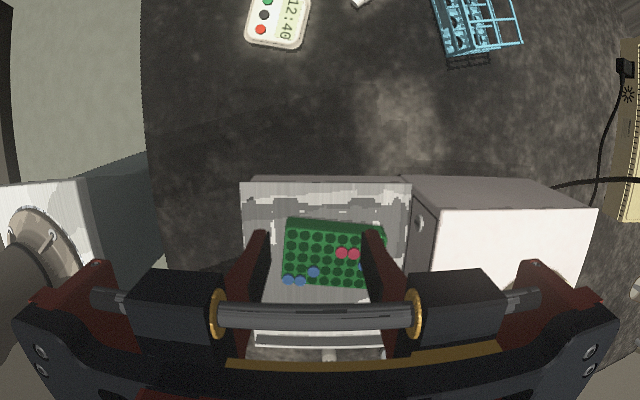

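The wrist view shows the rack (285–385, 218–288) and the fingers at (258,250) and (372,250). The deck's front-left corner is near (240,182) and the roof's front-left corner near (437,213).

```bash
cat >> h.py <<'E'
def wcast(uv,z,s):
    p=ctrl.camera_params("wrist");K=p["camera_matrix"];H=p["hand_eye"]
    d=np.array([(uv[0]-K[0,2])/K[0,0],(uv[1]-K[1,2])/K[1,1]]);r=np.hypot(*d)
    ray=np.r_[d/r*np.sin(r),np.cos(r)]
    R=Ro.from_rotvec(s["orientation"]).as_matrix();c=R@H[:3,3]+s["tcp_pos"];v=R@H[:3,:3]@ray
    return (RB.T@(c+v*(z-c[2])/v[2]-O)).round(4)
E
python3 -c "
from h import *
s=ctrl.get_state()
for n,uv,z in [('deckFL',(240,182),.06),('roofFL',(437,213),.15),('roofBL',(590,208),.15),('rackRL top',(290,218),.088),('rackFL',(385,235),.088),('rackRR',(281,285),.088)]: print(n,wcast(uv,z,s))
im=cv2.imread('pics/w1.png')[165:295,225:445]
cv2.imwrite('pics/w1c.png',cv2.resize(im,(792,468),interpolation=cv2.INTER_CUBIC))"
```

```text
deckFL [-0.1795  0.1701  0.06  ]
roofFL [-0.0062  0.1695  0.15  ]
roofBL [0.1799 0.1716 0.15  ]
rackRL top [-0.1255  0.1417  0.088 ]
rackFL [-0.0316  0.1237  0.088 ]
rackRR [-0.1372  0.0647  0.088 ]
```

View pics/w1c.png

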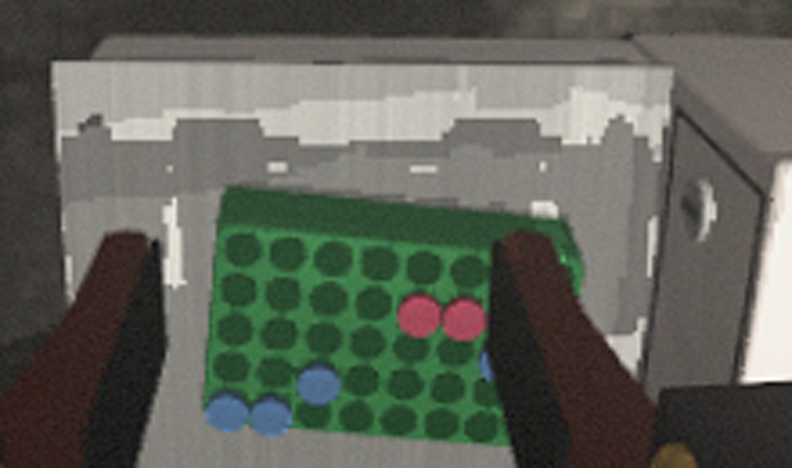

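The crop shows the rack's left top edge from (220,225) to (565,258) and its foot edge from (228,187) to (562,222). The deck's left edge runs from (52,62) to (672,67).

```bash
python3 -c "
from h import *
s=ctrl.get_state()
for n,uv,z in [('deckFL',(52,62),.06),('deckBL',(672,67),.06),('roofFL',(770,172),.15),('RLt',(220,225),.088),('FLt',(565,258),.088),('RLb',(228,187),.06),('FLb',(562,222),.06)]: print(n,wcast((225+uv[0]/3.6,165+uv[1]/3.6),z,s))
st((-.11,.165,.074))"
```

```text
deckFL [-0.1801  0.1699  0.06  ]
deckBL [1.000e-04 1.696e-01 6.000e-02]
roofFL [-0.0046  0.1697  0.15  ]
RLt [-0.1295  0.1317  0.088 ]
FLt [-0.0346  0.1219  0.088 ]
RLb [-0.1296  0.1321  0.06  ]
FLb [-0.0297  0.121   0.06  ]
t 2.65 box [-0.1022  0.1683  0.2031] F [-0.2  0.7  0.5] op 0.6 q [-0.85  0.3   0.54  1.92 -0.19  0.96 -0.25]
toolx [-0.005  1.    -0.   ] tooly [ 1.     0.005 -0.001] tooly ang deg 0.28
shift/0.6: [-0.0054 -0.0128  0.2152]
```

send_rows(offset=[[0,-0.013,0.03],[0,0,0.04],[0,0,0.04],[0,0,0.04],[0,0,0.03],[0,0,0.02],[0,0,0.015],[0,0,0],[-0.01,0,0],[-0.01,0,0]], delta_rot=[[0,0,0],[0,0,0],[0,0,0],[0,0,0],[0,0,0],[0,0,0],[0,0,0],[0,0,0],[0,0,0],[0,0,0]], fingers=[0.6,0.6,0.6,0.6,0.6,0.6,0.6,0.6,0.6,0.6])

```text
clock: 3.48
tcp_pos: [0.5109, 0.1464, 0.0753]
orientation: [2.244, 2.198, 0.002]
force: [0.8, 0.5, -0.3]
opening: 0.599
grip_force: 0.0
```

```bash
python3 -c "
from h import *
st((-.11,.04,.074))"
```

```text
t 3.48 box [-0.109   0.1567  0.0753] F [ 0.8  0.5 -0.3] op 0.6 q [-0.75  0.47  0.45  2.05 -0.32  0.69 -0.12]
toolx [-0.007  1.     0.001] tooly [1.    0.007 0.001] tooly ang deg 0.41
shift/0.6: [-0.1946 -0.003   0.0021]
```

send_rows(offset=[[-0.01,0,0],[-0.01,0,0],[-0.01,0,0],[-0.01,0,0],[-0.01,0,0],[-0.01,0,0],[-0.01,0,0],[-0.01,0,0],[-0.01,0,0],[-0.01,0,0]], delta_rot=[[0,0,0],[0,0,0],[0,0,0],[0,0,0],[0,0,0],[0,0,0],[0,0,0],[0,0,0],[0,0,0],[0,0,0]], fingers=[0.6,0.6,0.6,0.6,0.6,0.6,0.6,0.6,0.6,0.6])

```text
clock: 4.32
tcp_pos: [0.5089, 0.0856, 0.0744]
orientation: [-2.246, -2.197, 0.0]
force: [0.2, 1.1, 2.0]
opening: 0.6
grip_force: 0.8
```

```bash
python3 -c "
from h import *
st((-.11,.04,.074))"
```

```text
t 4.32 box [-0.1093  0.0959  0.0744] F [0.1 1.1 2. ] op 0.6 q [-0.65  0.45  0.46  2.08 -0.32  0.67 -0.01]
toolx [-0.006  1.     0.   ] tooly [ 1.     0.006 -0.   ] tooly ang deg 0.35
shift/0.6: [-0.0932 -0.0017  0.0007]
```

send_rows(offset=[[-0.01,0,0],[-0.01,0,0],[-0.01,0,0],[-0.01,0,0],[-0.01,0,0],[-0.01,0,0],[-0.01,0,0],[-0.007,0,0],[-0.003,0,0],[0,0,0]], delta_rot=[[0,0,0],[0,0,0],[0,0,0],[0,0,0],[0,0,0],[0,0,0],[0,0,0],[0,0,0],[0,0,0],[0,0,0]], fingers=[0.6,0.6,0.6,0.6,0.6,0.6,0.6,0.6,0.6,0.6])

```text
clock: 5.15
tcp_pos: [0.5071, 0.0411, 0.0745]
orientation: [-2.24, -2.197, -0.002]
force: [-2.6, 10.9, 4.4]
opening: 0.603
grip_force: 4.3
```

```bash
python3 -c "
from h import *
st((-.11,.04,.074))
im=ctrl.grab_frame('top')
m=green(im);m[:185]=0;m[240:]=0;m[:,:290]=0;m[:,360:]=0
m=cv2.morphologyEx(m,cv2.MORPH_CLOSE,np.ones((5,5)))
print(int((m>0).sum()))
w=ctrl.grab_frame('wrist')[120:320,200:470]
cv2.imwrite('pics/w2.png',cv2.resize(w,(783,580),interpolation=cv2.INTER_CUBIC))"
```

```text
t 5.15 box [-0.1099  0.0514  0.0745] F [-2.9 10.8  4.4] op 0.6 q [-0.57  0.44  0.45  2.1  -0.32  0.67  0.08]
toolx [-0.009  1.     0.004] tooly [ 1.     0.009 -0.002] tooly ang deg 0.52
shift/0.6: [-0.0191 -0.0003  0.0007]
29
```

View pics/w2.png

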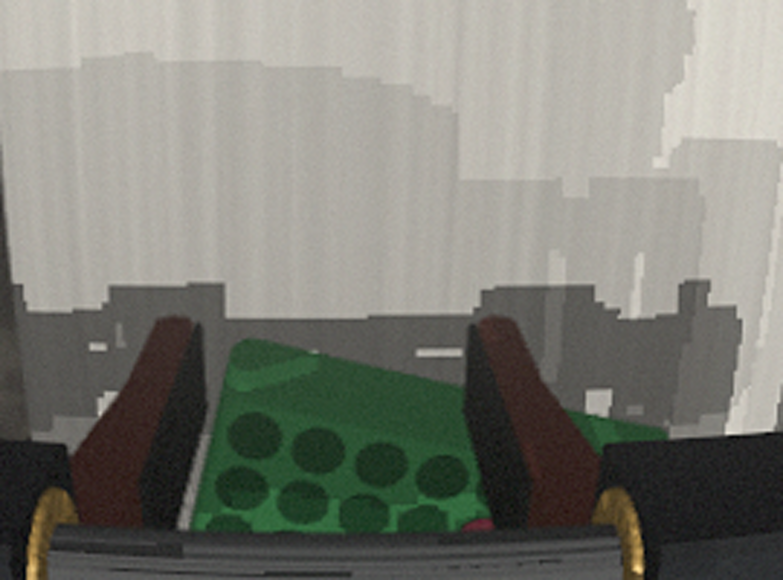

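The rack has turned. Its rear-left corner (232,345 in the crop) slipped between the fingers because the rear finger is behind the rack's end. I'll back off and push again nearer the rear, with a narrower spread.

send_rows(offset=[[0.01,0,0],[0.02,0,0],[0.03,0,0],[0.03,0,0],[0.03,0,0],[0,0,0],[0,0,0],[0,0,0],[0,0,0],[0,0,0]], delta_rot=[[0,0,0],[0,0,0],[0,0,0],[0,0,0],[0,0,0],[0,0,0],[0,0,0],[0,0,0],[0,0,0],[0,0,0]], fingers=[0.6,0.6,0.6,0.6,0.6,0.3,0.3,0.3,0.3,0.3])

```text
clock: 6.08
tcp_pos: [0.5095, 0.1088, 0.0744]
orientation: [2.248, 2.194, -0.001]
force: [0.5, -0.1, -0.4]
opening: 0.306
grip_force: 0.0
```

```bash
python3 -c "
from h import *
st((-.11,.04,.074))
w=ctrl.grab_frame('wrist')[160:300,215:435]
cv2.imwrite('pics/w3.png',cv2.resize(w,(792,504),interpolation=cv2.INTER_CUBIC))"
```

```text
t 6.08 box [-0.1095  0.1192  0.0744] F [ 0.5 -0.1 -0.4] op 0.31 q [-0.69  0.46  0.45  2.07 -0.32  0.68 -0.05]
toolx [-0.004  1.    -0.001] tooly [ 1.     0.004 -0.   ] tooly ang deg 0.24
shift/0.6: [-0.132  -0.0015  0.0008]
```

View pics/w3.png

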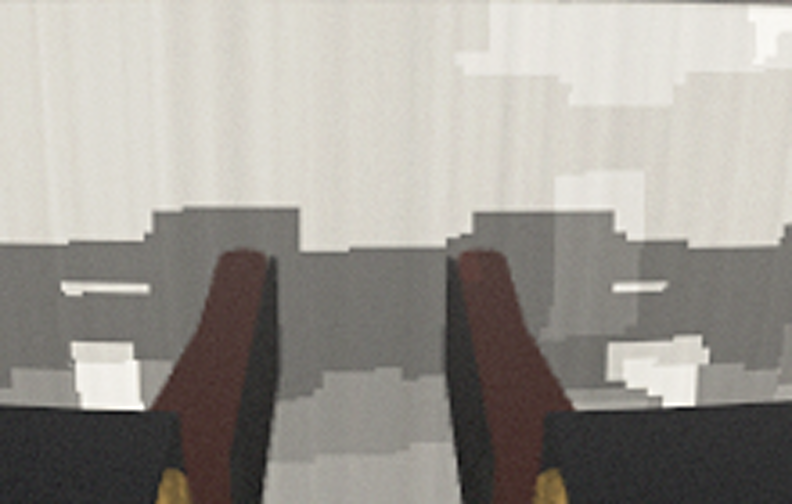

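The view from the retreated pose shows only deck and fingers; the rack is hidden behind the gripper body. I'll compute its pose from the previous picture, where the foot edge runs from (235,345) to (665,430).

```bash
python3 -c "
from h import *
s=dict(tcp_pos=np.array([.5071,.0411,.0745]),orientation=np.array([-2.24,-2.197,-.002]))
for n,uv,z in [('RLb',(235,345),.06),('mid',(460,385),.06),('FLb',(665,430),.06),('RLt',(212,405),.088)]: print(n,wcast((200+uv[0]/2.9,120+uv[1]/2.9),z,s))
im=ctrl.grab_frame('scene');m=green(im);k=np.zeros_like(m);k[190:260,290:390]=255;m=cv2.morphologyEx(m&k,cv2.MORPH_CLOSE,np.ones((3,3)))
print((m>0).sum());cn=max(cv2.findContours(m,0,2)[0],key=cv2.contourArea);r=cv2.approxPolyDP(cn,1.5,True)[:,0]
for v in r: print(v,(RB.T@(cast('scene',v,.088)-O)).round(3),(RB.T@(cast('scene',v,.06)-O)).round(3))
"
```

```text
RLb [-0.1306  0.0492  0.06  ]
mid [-0.081   0.0398  0.06  ]
FLb [-0.0302  0.0265  0.06  ]
RLt [-0.1321  0.0495  0.088 ]
597
[353 223] [-0.034  0.019  0.088] [-0.013  0.05   0.06 ]
[346 222] [-0.048  0.033  0.088] [-0.028  0.065  0.06 ]
[347 226] [-0.056  0.016  0.088] [-0.036  0.047  0.06 ]
[345 228] [-0.066  0.011  0.088] [-0.046  0.041  0.06 ]
[338 228] [-0.083  0.021  0.088] [-0.064  0.052  0.06 ]
[336 224] [-0.078  0.04   0.088] [-0.059  0.072  0.06 ]
[320 227] [-0.125  0.052  0.088] [-0.107  0.084  0.06 ]
[319 235] [-0.145  0.021  0.088] [-0.128  0.052  0.06 ]
[325 247] [-0.157 -0.033  0.088] [-0.141 -0.004  0.06 ]
[357 236] [-0.057 -0.038  0.088] [-0.037 -0.008  0.06 ]
[358 232] [-0.045 -0.024  0.088] [-0.024  0.006  0.06 ]
```

send_rows(offset=[[-0.01,0.0125,0],[-0.03,0,0],[-0.03,0,0],[-0.02,0,0],[-0.008,0,0],[-0.007,0,0],[-0.007,0,0],[-0.007,0,0],[-0.007,0,0],[-0.003,0,0]], delta_rot=[[0,0,0],[0,0,0],[0,0,0],[0,0,0],[0,0,0],[0,0,0],[0,0,0],[0,0,0],[0,0,0],[0,0,0]], fingers=[0.3,0.3,0.3,0.3,0.3,0.3,0.3,0.3,0.3,0.3])

```text
clock: 7.02
tcp_pos: [0.5152, 0.0324, 0.0744]
orientation: [-2.246, -2.197, 0.0]
force: [-0.3, 1.3, -0.1]
opening: 0.298
grip_force: 0.3
```

```bash
python3 -c "
from h import *
st((-.102,.04,.074))"
```

```text
t 7.02 box [-0.1015  0.0429  0.0744] F [-0.4  1.3 -0.1] op 0.3 q [-0.55  0.46  0.46  2.08 -0.32  0.67  0.1 ]
toolx [-0.006  1.    -0.   ] tooly [ 1.     0.006 -0.   ] tooly ang deg 0.37
shift/0.6: [-0.0048 -0.0008  0.0007]
```

send_rows(offset=[[-0.003,0,0],[-0.003,0,0],[-0.003,0,0],[-0.002,0,0],[0,0,0],[0,0,0],[0,0,0],[0,0,0],[0,0,0],[0,0,0]], delta_rot=[[0,0,0],[0,0,0],[0,0,0],[0,0,0],[0,0,0],[0,0,0],[0,0,0],[0,0,0],[0,0,0],[0,0,0]], fingers=[0.3,0.3,0.3,0.3,0.3,0.3,0.3,0.3,0.3,0.3])

```text
clock: 7.85
tcp_pos: [0.5152, 0.0313, 0.0745]
orientation: [-2.239, -2.198, -0.005]
force: [-0.4, 13.7, 0.4]
opening: 0.301
grip_force: 6.8
```

```bash
python3 -c "
from h import *
st((-.102,.04,.074))
im=ctrl.grab_frame('scene')
cv2.imwrite('pics/s4.png',cv2.resize(im[180:280,280:400],(600,500),interpolation=cv2.INTER_CUBIC))"
```

```text
t 7.85 box [-0.1016  0.0419  0.0745] F [-0.8 13.7  0.4] op 0.3 q [-0.54  0.45  0.45  2.08 -0.32  0.67  0.11]
toolx [-0.01   1.     0.005] tooly [ 1.     0.01  -0.001] tooly ang deg 0.57
shift/0.6: [-0.0032 -0.0007  0.0009]
```

View pics/s4.png

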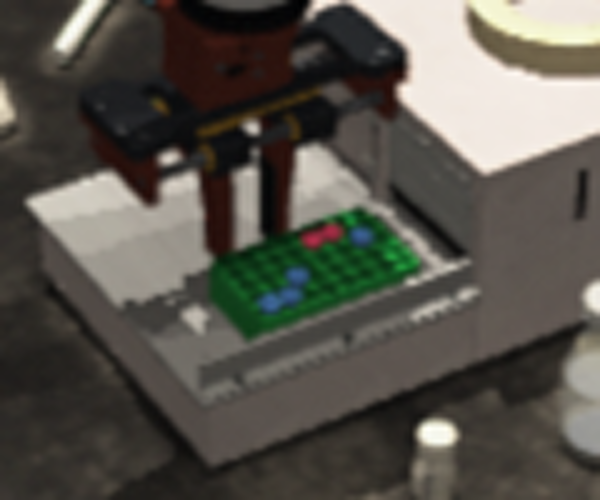

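The scene crop shows the rack lying along the fence (fence line from (205,385) to (480,270), rack's right edge roughly parallel), with both fingers against its left face. It stopped at 13.7 N. Next I back off, rise and turn for the push from behind.

send_rows(offset=[[0.01,0,0],[0.04,0,0],[0,0,-0.03],[0,0,-0.05],[0,0,-0.05],[0,0,-0.05],[0,0,0],[0,0,0],[0,0,0],[0,0,0]], delta_rot=[[0,0,0],[0,0,0],[0,0,0],[0,0,0],[0,0,0],[0,0,0],[0,0,-0.115],[0,0,-0.115],[0,0,-0.115],[0,0,-0.115]], fingers=[0.3,0.3,0.3,0.3,0.3,0.3,0.3,0.3,0.3,0.3])

```text
clock: 8.73
tcp_pos: [0.516, 0.0558, 0.1827]
orientation: [1.648, 2.673, 0.0]
force: [-0.3, 0.2, 0.2]
opening: 0.301
grip_force: 0.0
```

send_rows(offset=[[0,0,0],[0,0,0],[0,0,0],[0,0,0],[0,0,0],[0,0,0],[0,0,0],[0,0,0],[0,0,0],[0,0,0]], delta_rot=[[0,0,-0.115],[0,0,-0.115],[0,0,-0.115],[0,0,-0.115],[0,0,-0.115],[0,0,-0.115],[0,0,-0.115],[0,0,-0.115],[0,0,-0.115],[0,0,0]], fingers=[0.3,0.3,0.3,0.3,0.3,0.3,0.3,0.3,0.3,0.3])

```text
clock: 9.57
tcp_pos: [0.5159, 0.0556, 0.1824]
orientation: [0.037, 3.141, -0.001]
force: [-0.1, 0.2, -0.6]
opening: 0.304
grip_force: 0.0
```

```bash
python3 -c "
from h import *
st((-.175,-.001,.19))"
```

```text
t 9.57 box [-0.1015  0.0661  0.1824] F [-0.1  0.2 -0.6] op 0.3 q [-0.43  0.27  0.24  1.98 -0.08  0.9   1.4 ]
toolx [-1.    -0.005 -0.   ] tooly [-0.005  1.    -0.   ] tooly ang deg 90.28
shift/0.6: [ 0.123  -0.1113 -0.0126]
```

Aligned. I'll move behind the rack, high up, and look.

send_rows(offset=[[0.03,-0.03,0],[0.04,-0.035,0],[0.04,-0.035,0],[0.013,-0.011,0],[0,0,0],[0,0,0],[0,0,0],[0,0,0],[0,0,0],[0,0,0]], delta_rot=[[0,0,0],[0,0,0],[0,0,0],[0,0,0],[0,0,0],[0,0,0],[0,0,0],[0,0,0],[0,0,0],[0,0,0]], fingers=[0.3,0.3,0.3,0.3,0.3,0.3,0.3,0.3,0.3,0.3])

```text
clock: 10.4
tcp_pos: [0.4408, -0.008, 0.1823]
orientation: [-0.042, -3.141, 0.0]
force: [-0.6, -0.2, 0.4]
opening: 0.301
grip_force: 0.0
```

```bash
python3 -c "
from h import *
st((-.165,-.001,.074))
w=ctrl.grab_frame('wrist');t=ctrl.grab_frame('top')
c=np.zeros((600,800,3),np.uint8);c[:375]=cv2.resize(w[80:380,0:640],(800,375));c[375:,:400]=cv2.resize(t[175:250,285:385][:,:],(300,225)) .repeat(1,0) if 0 else cv2.resize(t[180:236,285:385],(400,225),interpolation=cv2.INTER_CUBIC)
cv2.imwrite('pics/c5.png',c);cv2.imwrite('pics/w5.png',w)"
```

```text
t 10.40 box [-0.1748  0.0005  0.1823] F [-0.6 -0.2  0.4] op 0.3 q [-0.37  0.14  0.27  2.15 -0.05  0.86  1.47]
toolx [-1.    -0.002  0.   ] tooly [-0.002  1.    -0.   ] tooly ang deg 90.09
shift/0.6: [-0.0164 -0.0024  0.1806]
```

View pics/c5.png

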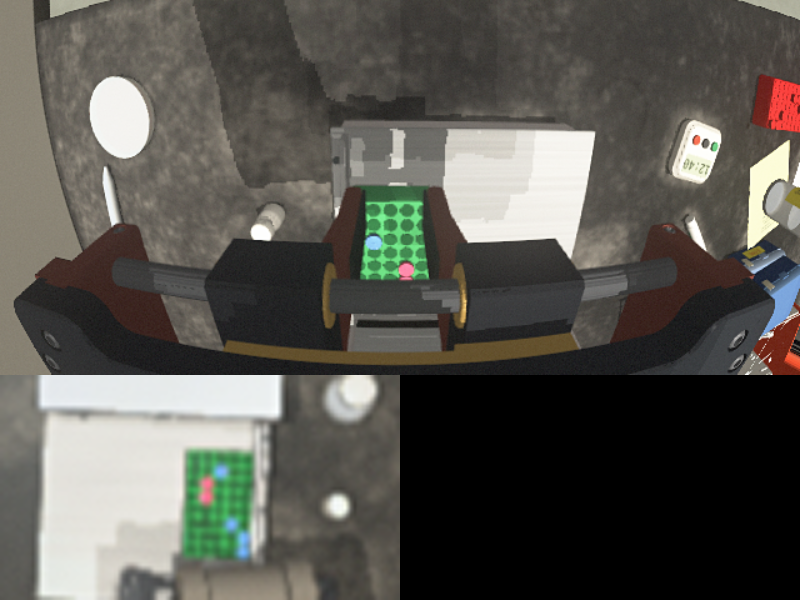

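The top crop shows the rack flush and parallel along the fence (185–252, 450–558 in the crop), with clear deck between it and the flap. In the wrist view its rear face runs from foot row 187 to top row 199.

```bash
python3 -c "
from h import *
s=ctrl.get_state()
print(wcast((400/1.25,80+187/1.25),.06,s),wcast((400/1.25,80+199/1.25),.088,s))
im=ctrl.grab_frame('top');m=green(im);m[:185]=0;m[240:]=0;m[:,:290]=0;m[:,360:]=0
m=cv2.morphologyEx(m,cv2.MORPH_CLOSE,np.ones((5,5)));cn=max(cv2.findContours(m,0,2)[0],key=cv2.contourArea)
P=np.array([(RB.T@(cast('top',q[0],.088)-O))[:2]*1000 for q in cn],np.float32);print(P.min(0),P.max(0),cv2.minAreaRect(P))"
```

```text
[-0.1329  0.005   0.06  ] [-0.1354  0.0046  0.088 ]
[-131.16779   -30.730038] [-34.80243   29.508572] ((-83.55812072753906, -0.5706691741943359), (59.485191345214844, 97.08545684814453), 88.07953643798828)
```

send_rows(offset=[[-0.02,-0.0025,0.02],[0,0,0.04],[0,0,0.04],[0,0,0.04],[0,0,0.025],[0,0,0.015],[0,0,0],[-0.01,0,0],[-0.01,0,0],[-0.005,0,0]], delta_rot=[[0,0,0],[0,0,0],[0,0,0],[0,0,0],[0,0,0],[0,0,0],[0,0,0],[0,0,0],[0,0,0],[0,0,0]], fingers=[0.3,0.3,0.3,0.3,0.3,0.3,0.3,0.3,0.3,0.3])

```text
clock: 11.38
tcp_pos: [0.4693, -0.0107, 0.0756]
orientation: [0.043, 3.138, 0.001]
force: [-1.7, -1.3, 0.3]
opening: 0.301
grip_force: 0.7
```

```bash
python3 -c "
from h import *
st((-.1,-.001,.074))"
```

```text
t 11.38 box [-0.1462 -0.0014  0.0756] F [-1.7 -1.3  0.3] op 0.3 q [-0.31  0.36  0.24  2.18 -0.15  0.62  1.58]
toolx [-1.    -0.001 -0.003] tooly [-0.001  1.     0.   ] tooly ang deg 90.05
shift/0.6: [-0.077   0.0006  0.0029]
```

send_rows(offset=[[-0.008,0,0],[-0.01,0,0],[-0.01,0,0],[-0.01,0,0],[-0.01,0,0],[-0.01,0,0],[-0.01,0,0],[-0.01,0,0],[-0.01,0,0],[-0.008,0,0]], delta_rot=[[0,0,0],[0,0,0],[0,0,0],[0,0,0],[0,0,0],[0,0,0],[0,0,0],[0,0,0],[0,0,0],[0,0,0]], fingers=[0.3,0.3,0.3,0.3,0.3,0.3,0.3,0.3,0.3,0.3])

```text
clock: 12.22
tcp_pos: [0.5255, -0.0124, 0.0744]
orientation: [0.043, 3.141, -0.0]
force: [-2.1, 0.1, 1.8]
opening: 0.305
grip_force: 0.9
```

send_rows(offset=[[0,0,0],[0,0,0],[0,0,0],[0,0,0],[0,0,0],[0,0,0],[0,0,0],[0,0,0],[0,0,0],[0,0,0]], delta_rot=[[0,-0.05,0],[0,-0.05,0],[0,-0.05,0],[0,-0.05,0],[0,-0.05,0],[0,-0.05,0],[0,-0.05,0],[0,-0.05,0],[0,0,0],[0,0,0]], fingers=[0.3,0.3,0.3,0.3,0.3,0.3,0.3,0.3,0.3,0.3])

```text
clock: 13.05
tcp_pos: [0.5242, -0.0104, 0.0777]
orientation: [0.037, 2.786, 0.001]
force: [-0.6, -0.5, -0.2]
opening: 0.297
grip_force: 0.0
```

```bash
python3 -c "
from h import *
st((0,-.001,.076))"
```

```text
t 13.05 box [-0.0914  0.0004  0.0777] F [-0.6 -0.5 -0.2] op 0.3 q [-0.47  0.33  0.4   2.33 -0.52  0.17  1.92]
toolx [-0.937 -0.001 -0.348] tooly [-0.003  1.     0.005] tooly ang deg 90.16
shift/0.6: [-0.1418 -0.0028  0.0557]
```

send_rows(offset=[[0.002,0,0.006],[-0.0095,0,0.0035],[-0.0095,0,0.0035],[-0.0095,0,0.0035],[-0.0095,0,0.0035],[-0.0095,0,0.0035],[-0.0095,0,0.0035],[-0.0095,0,0.0035],[-0.0095,0,0.0035],[0,0,0]], delta_rot=[[0,0,0],[0,0,0],[0,0,0],[0,0,0],[0,0,0],[0,0,0],[0,0,0],[0,0,0],[0,0,0],[0,0,0]], fingers=[0.3,0.3,0.3,0.3,0.3,0.3,0.3,0.3,0.3,0.3])

```text
clock: 13.88
tcp_pos: [0.574, -0.0119, 0.0742]
orientation: [0.037, 2.785, 0.001]
force: [-0.7, -0.1, -0.5]
opening: 0.299
grip_force: 0.0
```

```bash
python3 -c "
from h import *
st((0.003,-.001,.074))"
```

```text
t 13.88 box [-0.0416  0.0004  0.0742] F [-0.7 -0.1 -0.5] op 0.3 q [-0.48  0.42  0.45  2.22 -0.66  0.23  2.06]
toolx [-0.937 -0.001 -0.349] tooly [-0.003  1.     0.005] tooly ang deg 90.15
shift/0.6: [-0.0695 -0.0025  0.0263]
```

send_rows(offset=[[-0.0095,0,0.0035],[-0.0095,0,0.0035],[-0.0095,0,0.0035],[-0.0095,0,0.0035],[-0.0095,0,0.0035],[-0.0095,0,0.0035],[-0.0095,0,0.0035],[0,0,0],[0,0,0],[0,0,0]], delta_rot=[[0,0,0],[0,0,0],[0,0,0],[0,0,0],[0,0,0],[0,0,0],[0,0,0],[0,0,0],[0,0,0],[0,0,0]], fingers=[0.3,0.3,0.3,0.3,0.3,0.3,0.3,0.3,0.3,0.3])

```text
clock: 14.72
tcp_pos: [0.6144, -0.0129, 0.0737]
orientation: [0.037, 2.787, 0.002]
force: [0.5, -0.1, -0.9]
opening: 0.302
grip_force: 0.0
```

```bash
python3 -c "
from h import *
st((0.003,-.001,.074))
for n in ('scene','top','wrist'):
    im=ctrl.grab_frame(n);cv2.imwrite(f'pics/{n}7.png',im);m=green(im)
    k=np.zeros_like(m)
    if n=='scene':k[180:260,290:410]=255
    elif n=='top':k[188:245,290:360]=255
    else:k[120:,200:440]=255
    ys,xs=np.nonzero(m&k);print(n,len(xs),(xs.min(),xs.max(),ys.min(),ys.max()) if len(xs) else '')
"
```

```text
t 14.72 box [-0.0011  0.0005  0.0737] F [ 0.5 -0.1 -0.9] op 0.3 q [-0.47  0.47  0.46  2.13 -0.66  0.28  2.06]
toolx [-0.938 -0.001 -0.347] tooly [-0.003  1.     0.006] tooly ang deg 90.15
shift/0.6: [-0.0066 -0.0024  0.002 ]
scene 0 
top 0 
wrist 0
```

send_rows(offset=[[0.0095,0,-0.0035],[0.0095,0,-0.0035],[0.019,0,-0.007],[0.019,0,-0.007],[0.019,0,-0.007],[0.019,0,-0.007],[0.015,0,-0.006],[0,0,0],[0,0,0],[0,0,0]], delta_rot=[[0,0,0],[0,0,0],[0,0,0],[0,0,0],[0,0,0],[0,0,0],[0,0,0],[0,0,0],[0,0,0],[0,0,0]], fingers=[0.3,0.3,0.3,0.3,0.3,0.3,0.3,0.3,0.3,0.3])

```text
clock: 15.7
tcp_pos: [0.545, -0.0109, 0.0744]
orientation: [0.037, 2.786, 0.002]
force: [-0.5, -0.4, -0.2]
opening: 0.3
grip_force: 0.0
```

send_rows(offset=[[0,0,-0.04],[0,0,-0.04],[0,0,-0.04],[0,0,-0.04],[0,0,-0.04],[0,0,-0.04],[0,0,0],[0,0,0],[0,0,0],[0,0,0]], delta_rot=[[0,0,0],[0,0,0],[0,0,0],[0,0,0],[0,0,0],[0,0,0],[0,0,0],[0,0,0],[0,0,0],[0,0,0]], fingers=[0.3,0.3,0.3,0.3,0.3,0.3,0.3,0.3,0.3,0.3])

```text
clock: 16.53
tcp_pos: [0.4989, -0.0081, 0.1949]
orientation: [0.032, 2.788, 0.005]
force: [-0.3, -0.7, -0.8]
opening: 0.301
grip_force: 0.0
```

```bash
python3 -c "
from h import *
st((0.003,-.001,.074))
w=ctrl.grab_frame('wrist');s=ctrl.grab_frame('scene');s0=cv2.imread('pics/scene0.png')
c=np.zeros((600,800,3),np.uint8);c[:300,:480]=cv2.resize(w,(480,300))
c[300:,:400]=cv2.resize(s0[165:265,310:443],(400,300),interpolation=cv2.INTER_CUBIC)
c[300:,400:]=cv2.resize(s[165:265,310:443],(400,300),interpolation=cv2.INTER_CUBIC)
cv2.imwrite('pics/c8.png',c)
"
```

```text
t 16.53 box [-0.1167  0.002   0.1949] F [-0.3 -0.7 -0.8] op 0.3 q [-1.23  0.02  1.15  2.3   0.02  0.48  1.44]
toolx [-0.938 -0.004 -0.346] tooly [-0.007  1.     0.007] tooly ang deg 90.39
shift/0.6: [-0.1174 -0.0079  0.258 ]
```

View pics/c8.png

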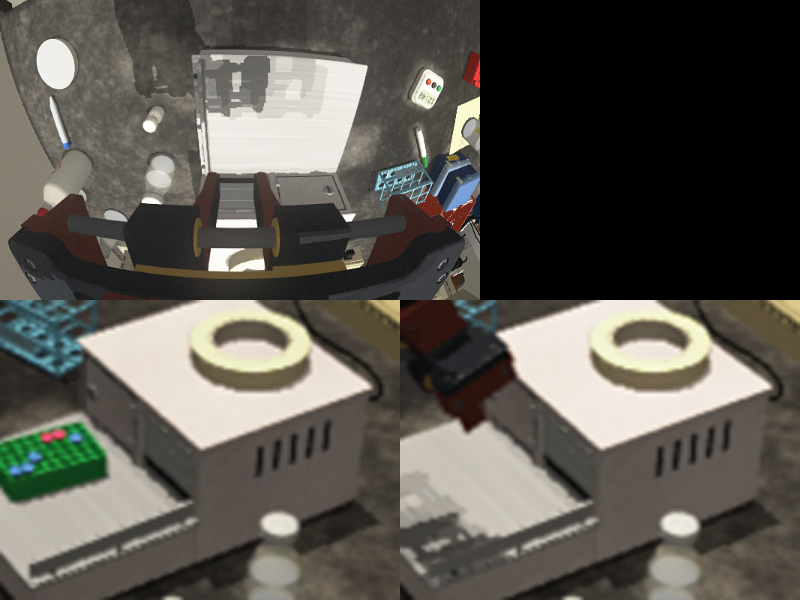

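The picture shows an empty deck, the rack gone inside, and the flap hanging grey in the hatch (wrist view 237,195; scene crop 570,450), as at the start. Bottles and tape stand where they were. I'll do one numeric comparison of the flap's pixels before handing in.

```bash
python3 -c "
from h import *
s=ctrl.grab_frame('scene').astype(int);s0=cv2.imread('pics/scene0.png').astype(int);s7=cv2.imread('pics/scene7.png').astype(int)
q=np.array([proj('scene',RB@np.array(p)+O) for p in[(0,50,.125),(0,-30,.125),(0,-30,.075),(0,50,.075)] for p in [(p[0],p[1]/1000,p[2])]])
m=np.zeros(s.shape[:2],np.uint8);cv2.fillConvexPoly(m,q.astype(np.int32),255)
print(q.round(),[np.abs(a-s0).mean(2)[m>0].mean().round(1) for a in(s,s7)],[a.mean(2)[m>0].mean().round(1) for a in(s0,s,s7)])"
```

```text
[[357. 204.]
 [373. 218.]
 [372. 232.]
 [357. 218.]] [np.float64(4.2), np.float64(32.1)] [np.float64(59.5), np.float64(63.7), np.float64(30.3)]
```

The flap region matches its shut look from the start (mean difference 4, against 32 with the flap open), so I'm handing in.

```bash
python3 -c "
from plant import ctrl
print(ctrl.close_job())"
```

```text
the job is handed in; nothing more can be done
None
```

I pushed the green rack along the fence and in through the hatch, the flap looks shut, and I handed the job in at about 17 s; the rack's rest on the chute is inferred (it is out of sight inside), and no verdict came back.

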